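# Rack a drying plate and close up the end stop

### The job

Take the metal drying plate that leans in the grey stand and stand it upright on its long edge in the empty slot of the plate rack, fully down and roughly centred, then let go of it. Then pull up the black plunger knob on the rack's sliding end stop, slide the stop one hole towards the plates and let the pin drop fully into that hole. Finish while still gripping the knob with the pin fully home; leave the plate already in the rack and the loose things standing around where they are.

Things in the scene. Friction and masses are not known exactly. Their poses are not given: they have to be found in the camera images.
- plate: drying plate to rack: loose aluminium plate, 90 mm wide, 80 high, 6 thick, 0.12 kg. Origin: middle of its lower long edge; x through the thickness, y along the width, z up the plate (80 mm to the top edge). At the start it leans in a grey stand (base 30 mm thick), top tipped 15 degrees towards its own -x; draw it out along its z. Its support (-x side) ends 39 mm up the plate
- plate_rack: fixed rack, base 217 x 100 x 14 mm. Origin on its underside, 112 mm from the slot end, mid width; x = long axis from slots to end stop, z up. Slots across it at x = -90 mm (filled) and -50 mm (empty): white walls 86 mm long, 8.6 mm clear, flared mouth, tops 46 mm above the worktop. Steel rail, top 30 mm up, with holes at x = 5, 45 and 85 mm; the stop starts at the 45 mm hole, goal 5 mm
- free_slot (a point): middle of the floor of the empty slot, 14 mm above the worktop; axes as the rack. A seated plate has its origin here, its thickness along the rack's x and its width along the rack's y, either way round
- stored_plate: an equal plate that already stands in the outer slot (origin and axes as for the plate), 40 mm from the empty slot; leave it there
- stop (a joint): travel of the sliding end stop in m: 0 = start hole, +0.040 = next hole towards the plates, 0.046 = hard end; grows along the rack's -x; friction 1.5 N. The stop is an aluminium saddle 44 x 60 mm with an upright fence 84 mm wide on the plates' side, fence top 73 mm above the worktop, fence face 42 mm from the pin axis
- plunger (a joint): lift of the spring-loaded plunger in m: 0 = pin fully down, 0.013 = fully up. The pin (7 mm, round tip, 1.5 mm play either way in a hole) reaches 8 mm below the rail top: it is clear of the hole above 0.008 and rides on the rail at 0.008 between holes; the spring pushes it down with 4.5 N (home) to 6.5 N (up)
- plunger_knob (a point): centre of the round black knob on the plunger: 25 mm diameter, 25 mm high (12 mm above, 13 mm below this point), axis vertical, 83 mm above the worktop when the pin is home; moves with plunger and stop. The dark boss below it has its top 17 mm below this point
- tin: bystander: round light grey tin, 64 mm wide, 48 mm high; origin under its centre
- vial: bystander: small glass vial with black cap, 23 mm wide, 59 mm high; origin under its centre
- weight: bystander: small brass weight, 25 mm wide, 22 mm high; origin under its centre. It stands between the moisture analyser (fixed, lid shut, 165 mm high, between stand and rack: carry the plate over it) and the grinder (fixed, about 300 mm high with its clamps, at about x 0.36, y -0.38: lift the hand clear of it first)
- low_tin: bystander: round beige tin with a lid, 64 mm wide, 48 mm high; origin under its centre

How it is judged (in metres and radians):
On the way, in this order (a step that is already met when the one before it is completed fails the run):
1. the plate stands fully down in the empty slot, released (horizontal distance between plate and free_slot below 0.015 m and z of plate in the frame of free_slot below 0.003 m and angle between plate's own z axis and vertical below 0.16 rad and contact force between the fingers and plate below 0.1 N and value of joint stop below 0.005 m), for 0.2 s.
2. the plunger is pulled up clear of its hole with the stop still at its first hole (value of joint plunger above 0.0075 m and value of joint stop between -0.008 and 0.008 m), for 0.05 s.
3. the stop is at the next hole towards the plates with the pin down in it (value of joint plunger below 0.003 m and value of joint stop between 0.036 and 0.044 m), for 0.2 s.
At the end, for the whole second after the job is handed in: Plate in the free slot (15 mm of its middle, down to 3 mm, within 9 degrees of upright), at rest and untouched; stop at the next hole (joint 0.036 to 0.044), plunger home (below 0.003), fingers holding its knob with over 2 N (all of step 3 and contact force between the fingers and plunger above 2 N and horizontal distance between plate and free_slot below 0.015 m and z of plate in the frame of free_slot below 0.003 m and angle between plate's own z axis and vertical below 0.16 rad and linear speed of plate below 0.02 m/s and contact force between the arm and plate below 0.1 N); the arm keeps its last pose, push and grip.
It fails at once if the stored plate is lifted or knocked out of its slot (distance of stored_plate from where it was at the start of the episode above 0.02 m).
It fails at once if a bystander is pushed about (distance of any of tin, vial, weight, low_tin from where it was at the start of the episode above 0.03 m).
It also fails if it takes over 64 s, if anything falls off the work surface, if the arm or the gripper's body presses on something with over 40 N, if the wrist force passes 120 N, or if a joint passes its speed limit or range.

### The arm

A 6-joint arm with a two-finger parallel gripper is mounted at the origin on a cart in front of the work surface, level with it; the furniture and walls round the work are solid. World frame = base frame: x ahead of the robot, y to its left, z up, the work surface at z = 0. Lengths are in mm, angles in rad, forces in N, time in s.
With the tool pointing down it reaches from about 350 to 775 mm from the base axis. Payload 7.3 kg.
Tool frame: the origin (TCP) lies at the very end of the fingers, on their centre line; the grasp point (between the pads) lies bot.grip_point_offset behind it (bot.grip_point_offset is the distance from the TCP to the grasp point, in mm); z points along the fingers, y is the line along which they close (so a half turn about z gives the same grasp; the last joint's range is limited). The gripper opens to 92 mm and grips with 3 to 60 N. Pads are 19 mm wide; open, the fingers measure 130 mm over their backs; the gripper's body (75 mm by 190 mm) begins 47 mm behind the grasp point.
Start: joints at [1.19, 0.342, 1.524, -0, 1.275, -0.146], TCP at [122.124, 510.618, 226.741] pointing down, gripper open.
Joint ranges: [-2.53, 2.53], [-0.77, 2.02], [0.04, 2.7], [-1, 4.14], [0.28, 2.66], [-3.11, 3.11]. Speed limits (rad/s): [2.57, 2.57, 3.14, 3.14, 3.14, 3.14].

### API

Orientations are given as [roll, pitch, yaw] about the fixed x, y, z axes, in that order (R = Rz(yaw) Ry(pitch) Rx(roll)).
In Python, from plant import bot gives the robot as it stands. The module is installed in compiled form; this text tells all that it offers.
- The arm moves only by the tool carry_out, never from a script. Its argument "plan" is a list of rows, each an object of numbers: "tx", "ty", "tz": the shift along the world's x, y, z in mm; "rx", "ry", "rz": the turn, a rotation vector about the world's x, y, z in rad. A call has 1 to 12 rows; each row shifts and turns the commanded pose from where the row before left it; what a row does not reach is not made up. A row lasts 1/10 s, in which the tool goes at most 50 mm and 8.59 degrees, less where a joint would pass 70% of its speed; a pose out of reach is approached as far as the arm can. A call with a gripper value outside its range is refused whole. "gripper" is the closure, from 0 (fully open) to 1 (shut), set as the call begins (left out, the last holds). The fingers move at their own pace and stop on an object; the grip force is fixed at half the most. Time passes only in rows, so rows that do not move let the fingers close. It gives the time, the measured TCP pose, the force, the opening and the grip force at its end, in the units of the state.
- bot.get_obs(): the state, without advancing time (a new reading comes with each control period).
- bot.capture(name): name is "scene" or "top"; returns the picture (384x512x3 uint8, red, green, blue); there is no depth.
- bot.camera_model(name): a dict with "camera_matrix" (3x3 intrinsics, pixels), "dist" ([k1, k2, p1, p2, k3] as OpenCV has them; the pictures are not rectified), "R" (3x3) and "t" (3): a world point X has camera coordinates R X + t. Camera axes: x right, y down, z forward; pixel columns grow to the right and rows downward; lengths in mm; the calibration is good to about 2 mm. A picture is of the moment at which its call begins. camera_model takes no time and is no camera call.
- bot.close_job(): hands the job in; it is judged then, once.
The state is a dict: "time": time; "joint_positions": joint angles; "dq": joint speeds; "tau": joint torques, N m; "tool_pos": TCP position; "tcp_rot": TCP orientation; "contact_force": force on the tool from outside, world axes, zero at the start; "moment": the same for the moment, N m; "grip_width": finger opening in mm; "finger_force": force on a finger pad.
Only numpy, scipy, OpenCV 4.12 (cv2) and the standard library are available. Lean on these libraries where they do the work, as an engineer would, in place of code of your own. Each camera call takes 0.05 s, during which the arm holds its last target. There are 200 camera calls.

## Working session

There is one attempt and no reset: what is moved stays moved. The work goes in short steps, Python scripts to look and compute and a tool call to move; the robot and the scene stay as the last step left them, time stands still between calls to the robot, and variables do not carry over. Pictures are saved under pics/ and viewed, at most 10 in all, crops included, and the job is handed in when it is done.

Besides the shell and the picture viewer there is one more tool, called as a command line: name --argument value ..., lists and objects as JSON in quotes. carry_out: Moves the arm, as the interface text tells. Its arguments: {"type":"object","properties":{"plan":{"type":"array"},"gripper":{"type":"number"}},"required":["plan"]}

```bash
mkdir -p pics; python3 - <<'E'
from plant import bot
import cv2, numpy as np
print(bot.grip_point_offset, bot.get_obs())
for n in("scene","top"):
    cv2.imwrite(f"pics/{n}0.png",cv2.cvtColor(bot.capture(n),cv2.COLOR_RGB2BGR))
    m=bot.camera_model(n);print(n,{k:np.round(v,3).tolist() for k,v in m.items()}, -np.array(m["R"]).T@np.array(m["t"]))
E
```

```text
18.8 {'time': 0.0, 'joint_positions': array([ 1.18998863e+00,  3.42706254e-01,  1.52502001e+00, -6.16265656e-06,
        1.27538178e+00, -1.45972935e-01]), 'dq': array([-0.00105595,  0.00120616,  0.00079975, -0.00089473, -0.00021348,
        0.00101934]), 'tau': array([ 1.42017914e-03, -4.31245959e+01, -2.44210839e+01,  7.17996550e-02,
        5.60716668e-02, -1.13749738e-04]), 'tool_pos': array([121.97281211, 510.21919072, 226.05246195]), 'tcp_rot': array([-3.14009253e+00, -2.14589682e-04,  2.90675953e+00]), 'contact_force': array([-0.1018641 , -0.5664206 ,  0.91239663]), 'moment': array([ 0.0338989 ,  0.00096631, -0.00916586]), 'finger_force': 0.0, 'grip_width': 91.95610086254004}
scene {'camera_matrix': [[477.565, 0.0, 259.674], [0.0, 477.565, 192.952], [0.0, 0.0, 1.0]], 'dist': [0.064, 0.0, 0.0, 0.0, 0.0], 'R': [[-0.934, -0.358, -0.009], [-0.29, 0.771, -0.567], [0.21, -0.526, -0.824]], 't': [454.14, 284.16, 1168.363]} [ 260.75761841  558.40972023 1127.93856311]
top {'camera_matrix': [[475.942, 0.0, 255.128], [0.0, 475.942, 193.527], [0.0, 0.0, 1.0]], 'dist': [-0.109, 0.0, 0.0, 0.0, 0.0], 'R': [[0.027, -1.0, 0.005], [-0.996, -0.027, -0.088], [0.088, -0.002, -0.996]], 't': [-161.379, 554.157, 1332.938]} [ 438.24489266 -143.06523122 1377.43634271]
```

```bash
sleep 8; ls pics
```

```text
scene0.png
top0.png
```

View pics/scene0.png

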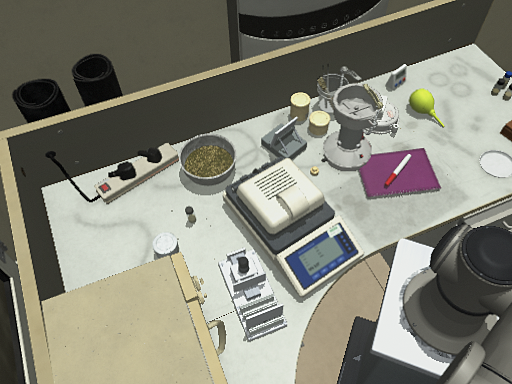

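View pics/top0.png

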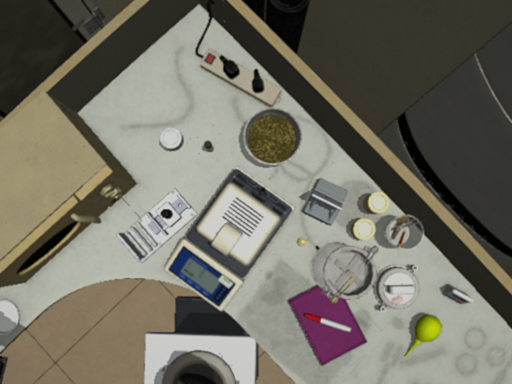

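The scene view shows the rack around (250,290) with the knob at (243,264), and the leaning plate's stand at (285,140). In the top view the rack is around (157,225) with the knob at (166,214), and the stand at (325,200). Next I'll zoom in.

```bash
python3 - <<'E'
import cv2, numpy as np
s=cv2.imread("pics/scene0.png");t=cv2.imread("pics/top0.png")
def c(im,x,y,w=80,h=60):
    o=cv2.resize(im[y:y+h,x:x+w],(400,300),interpolation=cv2.INTER_CUBIC)
    k=400//w
    for i in range(0,w,10):
        cv2.putText(o,str(x+i),(i*k,8),0,.3,(0,0,255),1);cv2.line(o,(i*k,10),(i*k,14),(0,0,255))
    for i in range(0,h,10):
        cv2.putText(o,str(y+i),(0,i*k+4),0,.3,(0,0,255),1)
    return o
a=np.vstack([np.hstack([c(t,115,185,100,75),c(s,205,242,100,75+20)[:300]]),np.hstack([c(t,290,170),c(s,245,110)])])
a=np.vstack([np.hstack([c(t,115,187,100,75),c(s,200,243,100,75+20-20+20 if 0 else 75+22-22)]),np.hstack([c(t,290,170),c(s,245,110)])])
cv2.imwrite("pics/zoom.png",a)
E
```

```text
(no output)
```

View pics/zoom.png

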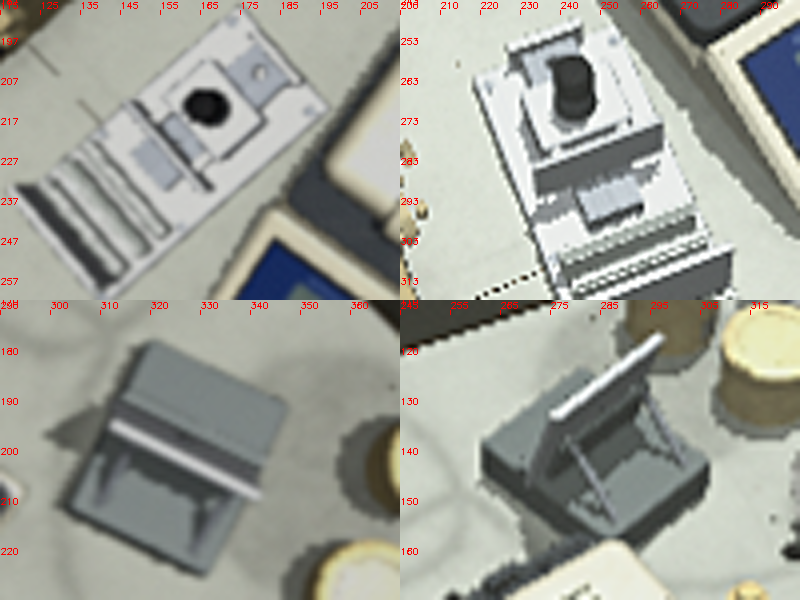

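Panel picks, converted to image pixels, are below.

| Feature | Top view | Scene view |
|---|---|---|
| Plate top edge | (312,194.6)–(342,209.4) | (275.6,133)–(297,117.4) |
| Rack base corners | (175,190), (197,213), (141,260) | – |
| Fence top | (147,213)–(168,234) | (233,285)–(266,273) |

Next I'll compute positions from these.

```bash
cat > h.py <<'E'
import cv2, numpy as np
from plant import bot
M={n:{k:np.array(v,float) for k,v in bot.camera_model(n).items()} for n in("scene","top")}
def ray(n,p):
    m=M[n];u=cv2.undistortPoints(np.array([[p]],float),m["camera_matrix"],m["dist"])[0,0]
    return -m["R"].T@m["t"], m["R"].T@np.array([u[0],u[1],1])
def onz(n,p,z):
    c,d=ray(n,p);return c+d*(z-c[2])/d[2]
def tri(pt,ps):
    (a,d),(b,e)=ray("top",pt),ray("scene",ps);d=d/np.linalg.norm(d);e=e/np.linalg.norm(e)
    s=np.linalg.lstsq(np.c_[d,-e],b-a,rcond=None)[0];P,Q=a+d*s[0],b+e*s[1]
    return (P+Q)/2,np.linalg.norm(P-Q)
def proj(n,P):
    m=M[n];return cv2.projectPoints(np.array(P,float).reshape(-1,1,3),cv2.Rodrigues(m["R"])[0],m["t"],m["camera_matrix"],m["dist"])[0][:,0]
E
python3 - <<'E'
from h import *
np.set_printoptions(precision=1,suppress=True)
for q in (((312,194.6),(275.6,133)),((342,209.4),(297,117.4))): print("plate top",*tri(*q))
# same but reversed pairing can't be (scene right= far y-)
t=cv2.imread("pics/top0.png");s=cv2.imread("pics/scene0.png")
K=[]
for n,im,(x0,y0,x1,y1) in (("top",t,(158,204,176,222)),("scene",s,(234,252,252,278))):
    g=cv2.cvtColor(im,cv2.COLOR_BGR2GRAY)[y0:y1,x0:x1];m=(g<75).astype(np.uint8)
    k,l,st,ce=cv2.connectedComponentsWithStats(m);i=1+np.argmax(st[1:,4]);print(n,st[i],ce[i]+[x0,y0]);K.append(ce[i]+[x0,y0])
print("knob",*tri(*K),onz("top",K[0],92),onz("scene",K[1],83))
B=[onz("top",p,14) for p in((175,190),(197,213.3),(141.3,260))];print("base",B)
for a,b in((1,2),(1,0)): d=B[b]-B[a];print(np.linalg.norm(d),np.degrees(np.arctan2(d[1],d[0])))
F=[onz("top",p,73) for p in((147.5,213),(168,233.8))];G=[onz("scene",p,73) for p in((233.3,285),(265.8,273.3))]
for f in(F,G): d=f[1]-f[0];print("fence",f,np.linalg.norm(d),np.degrees(np.arctan2(d[1],d[0])))
E
```

```text
plate top [ 551.7 -298.2  111.8] 0.4038695395497393
plate top [ 514.9 -380.2  107.3] 0.45629268128690065
top [ 3  6 11  8 72] [166.2 213.3]
scene [  3   5  12  16 142] [243.  264.4]
knob [492.3  96.4  75.1] 0.590021529686253 [491.9  93.4  92. ] [490.3  99.8  83. ]
base [array([563.2,  85.1,  14. ]), array([497.8,  18.9,  14. ]), array([359.5, 174.2,  14. ])]
207.9680151336177 131.69795946742144
93.00957061361096 45.344905598280064
fence [array([492.1, 148.8,  73. ]), array([436.7,  89.6,  73. ])] 81.04499291873215 -133.08224968553117
fence [array([493.8, 153. ,  73. ]), array([432.4,  97.7,  73. ])] 82.5177504517994 -138.00021178638178
```

```bash
python3 - <<'E'
from h import *
np.set_printoptions(precision=1,suppress=True)
L=cv2.createLineSegmentDetector()
for n,(x0,y0,x1,y1) in (("top",(112,180,202,268)),("scene",(212,240,292,345)),("top",(298,172,352,222)),("scene",(255,112,315,165))):
    g=cv2.imread(f"pics/{n}0.png",0)[y0:y1,x0:x1];g=cv2.resize(g,None,fx=4,fy=4,interpolation=cv2.INTER_CUBIC)
    print(n)
    for l in L.detect(g)[0][:,0]:
        p=(l.reshape(2,2)+.5)/4-.5+[x0,y0]
        if np.linalg.norm(p[1]-p[0])<(16 if x1<295 else 14): continue
        o=[]
        for z in (14,46,73):
            a,b=onz(n,p[0],z),onz(n,p[1],z);o.append(np.degrees(np.arctan2(*(b-a)[1::-1]))%180)
        print(p.ravel(),np.array(o),a[:2] if 0 else onz(n,p.mean(0),14)[:2])
E
```

```text
top
[168.6 267.5 183.1 245.2] [148.8 148.8 148.8] [373.1  75.2]
[183.5 245.7 201.3 258.8] [55.6 55.6 55.6] [386.2  28.2]
[140.3 259.2 117.8 232.9] [43.2 43.2 43.2] [398.1 211.4]
[162.6 229.9 147.2 212.2] [43.6 43.6 43.6] [472.  139.5]
[123.3 232.2 143.7 256.2] [43.1 43.1 43.1] [403.7 198.8]
[179.2 215.8 167.1 202. ] [43.4 43.4 43.4] [508.4  88.3]
[128.9 231.1 147.3 252.7] [43.2 43.2 43.2] [410.9 185.7]
[139.3 221.6 157.8 243.4] [42.9 42.9 42.9] [438.6 156.5]
[136.9 183.  119.7 198. ] [133.1 133.1 133.1] [558.  221.2]
[156.2 244.5 140.2 225.8] [43.1 43.1 43.1] [431.1 157.2]
[134.6 226.6 153.5 249. ] [42.9 42.9 42.9] [423.1 168.9]
[144.7 252.8 128.7 234. ] [43. 43. 43.] [406.3 189.5]
[201.6 251.3 184.9 238.6] [54.9 54.9 54.9] [407.1  26.5]
[178.9 191.7 193.4 208.2] [43.3 43.3 43.3] [535.3  51.7]
[142.  261.  193.9 215.3] [133.1 133.1 133.1] [424.3  99.8]
[182.5 238.6 164.8 267.1] [150. 150. 150.] [382.9  81.9]
[149.9 248.5 131.8 227.3] [43. 43. 43.] [422.6 178.2]
[170.1 192.2 149.3 210.5] [133.2 133.2 133.2] [529.2 128. ]
[195.3 216.4 175.2 234.1] [133.3 133.3 133.3] [462.6  51.5]
[168
[... 548 characters left out ...]
1.5 241.6] [55.8 55.8 55.8] [423.1 -18.4]
top
[310.7 195.1 341.2 210. ] [65.4 65.4 65.4] [ 538.9 -350.8]
[342.1 207.9 313.3 193.5] [65. 65. 65.] [ 544.3 -355.8]
[304.  211.  325.1 221.2] [65.7 65.7 65.7] [ 499.  -318.5]
[313.9 189.2 341.5 202.8] [65.2 65.2 65.2] [ 557.8 -355.6]
[329.3 210.3 314.8 203. ] [64.8 64.8 64.8] [ 526.8 -339.8]
[320.2 177.  340.9 186.8] [66.2 66.2 66.2] [ 599.1 -363.4]
scene
[296.2 115.8 274.7 132.2] [65.5 65.5 65.5] [ 563.4 -426.6]
[276.5 133.4 297.5 117.3] [65.6 65.6 65.6] [ 556.9 -423.2]
[287.4 157.1 305.9 142.4] [65.2 65.2 65.2] [ 497.3 -340. ]
[261.9 137.  273.4 128.1] [66.1 66.1 66.1] [ 603.2 -373.9]
[278.3 157.8 261.9 144.6] [154.3 154.3 154.3] [ 570.3 -306.7]
```

```bash
python3 - <<'E'
from h import *
np.set_printoptions(precision=1,suppress=True)
def planes(lt,ls,z):  # intersect line planes of both views -> direction and point nearest mid
    r=[]
    for n,l in(("top",lt),("scene",ls)):
        l=np.array(l,float).reshape(2,2);c,a=ray(n,l[0]);_,b=ray(n,l[1]);k=np.cross(a,b);k/=np.linalg.norm(k);r.append((k,k@c))
    d=np.cross(r[0][0],r[1][0]);d/=np.linalg.norm(d)
    mid=np.mean(np.array(lt).reshape(2,2),0);c,v=ray("top",mid);k,h=r[1]
    return c+v*(h-k@c)/(k@v),d
print(planes((312,194.3,341.6,209),(275.6,132.8,296.8,116.6),0))
ex=np.array([.683,-.730,0]);ey=np.array([.730,.683,0])
P,d=planes((140.3,259.2,117.8,232.9),(250,338.9,283.7,325),0);print("stored?",P,d,P@ex,P@ey)
for n,p in(("top",(154.9,221.05)),("scene",(249.15,279.05))):
    q=onz(n,p,73);print("fence",q,q@ex,q@ey)
P,d=planes((162.6,229.9,147.2,212.2),(233.2,285.1,265.1,273),0);print("fence",P,d,P@ex,P@ey)
X0,Y0=227,423.5
w=lambda x,y,z:(X0+x)*ex+(Y0+y)*ey+[0,0,z]
segs=[((x,-43,46),(x,43,46)) for x in(-54.3,-45.7)]+[((3,-42,73),(3,42,73))]
segs+=[((-112,-50,14),(105,-50,14)),((105,-50,14),(105,50,14)),((105,50,14),(-112,50,14)),((-112,50,14),(-112,-50,14)),((-93,-45,94),(-93,45,94)),((-87,-45,94),(-87,45,94))]
segs+=[((45+12.5*np.cos(a),12.5*np.sin(a),95),(45+12.5*np.cos(a+.4),12.5*np.sin(a+.4),95)) for a in np.arange(0,6.3,.4)]
o=[]
for n,x0,y0 in(("top",113,183),("scene",210,247)):
    h=80 if n=="top" else 95;W=80 if 0 else 88
    im=cv2.imread(f"pics/{n}0.png")[y0:y0+h+15,x0:x0+W];k=4.5
    im=cv2.resize(im,(396,int((im.shape[0])*k)),interpolation=cv2.INTER_CUBIC)
    for a,b in segs:
        p=(proj(n,[w(*a),w(*b)])+.5-[x0,y0])*k-.5
        cv2.line(im,*[tuple(int(v) for v in q) for q in p],(0,0,255),1)
    o.append(np.pad(im,((0,500-im.shape[0]),(0,0),(0,0))))
cv2.imwrite("pics/ov.png",np.hstack(o))
E
```

```text
(array([ 534.1, -338.2,  111.6]), array([-0.4, -0.9,  0. ]))
stored? [397.7 214.9   0.9] [0.7 0.7 0. ] 114.76308567267863 437.0576844337398
fence [470.6 127.3  73. ] 228.4738603115126 430.46238731263094
fence [464.3 125.7  73. ] 225.38412107322927 424.79186729531983
fence [470.7 128.4  67.6] [0.7 0.7 0. ] 227.7450960198025 431.3282364754076
```

View pics/ov.png

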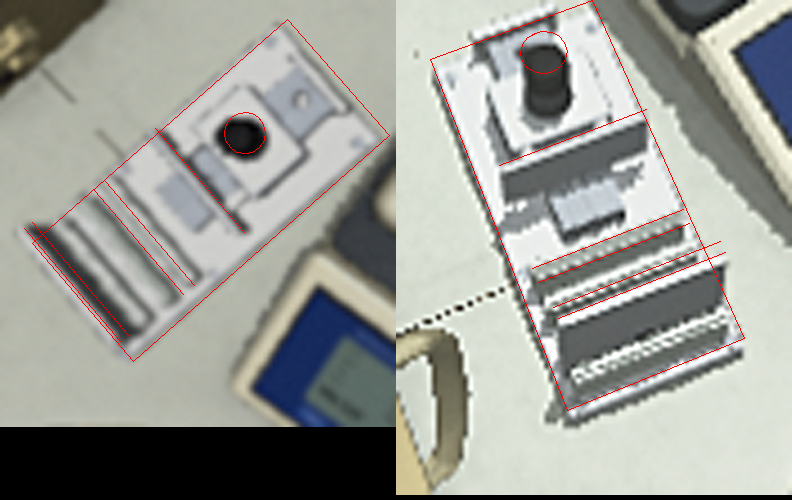

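The overlay fits, with the rack origin about 4 mm nearer the slot end than drawn. That gives:
- **Slot:** about (428,163).
- **Knob:** about (492,94).
- **Rack x-axis:** -46.9°.
- **Plate top-edge middle:** about (534,-338,111.6), leaning towards the robot, edge direction 65.4°.

Now I'll move.

carry_out --plan '[{"tz": 45}, {"tz": 45}, {"tz": 45}, {"tz": 45}, {"tx": 32, "ty": -36, "rz": -0.088}, {"tx": 32, "ty": -36, "rz": -0.088}, {"tx": 32, "ty": -36, "rz": -0.088}, {"tx": 32, "ty": -36, "rz": -0.088}, {"tx": 32, "ty": -36, "rz": -0.088}, {"tx": 32, "ty": -36, "rz": -0.088}, {"tx": 32, "ty": -36, "rz": -0.088}, {"tx": 30, "ty": -38, "rz": -0.088}]' --gripper 0.3

```text
invalid input at $.plan[0]: expected keys tx, ty, tz, rx, ry, rz
```

carry_out --plan '[{"tx": 24, "ty": -40, "rz": -0.088}, {"tx": 24, "ty": -40, "rz": -0.088}, {"tx": 24, "ty": -40, "rz": -0.088}, {"tx": 24, "ty": -40, "rz": -0.088}, {"tx": 24, "ty": -40, "rz": -0.088}, {"tx": 20, "ty": -42, "rz": -0.088}, {"tx": 5, "ty": -46, "rz": -0.088}, {"tx": 2, "ty": -46, "rz": -0.088}, {"tx": 0, "ty": -46, "rz": -0.088}, {"tx": 0, "ty": -46, "rz": -0.088}, {"tx": 0, "ty": -46, "rz": -0.088}, {"tx": 0, "ty": -46, "rz": -0.088}]'

```text
invalid input at $.plan[0]: expected keys tx, ty, tz, rx, ry, rz
```

carry_out --plan '[{"tx": 0, "ty": 0, "tz": 45, "rx": 0, "ry": 0, "rz": 0}, {"tx": 0, "ty": 0, "tz": 45, "rx": 0, "ry": 0, "rz": 0}, {"tx": 0, "ty": 0, "tz": 45, "rx": 0, "ry": 0, "rz": 0}, {"tx": 0, "ty": 0, "tz": 45, "rx": 0, "ry": 0, "rz": 0}, {"tx": 32, "ty": -36, "tz": 0, "rx": 0, "ry": 0, "rz": -0.088}, {"tx": 32, "ty": -36, "tz": 0, "rx": 0, "ry": 0, "rz": -0.088}, {"tx": 32, "ty": -36, "tz": 0, "rx": 0, "ry": 0, "rz": -0.088}, {"tx": 32, "ty": -36, "tz": 0, "rx": 0, "ry": 0, "rz": -0.088}, {"tx": 32, "ty": -36, "tz": 0, "rx": 0, "ry": 0, "rz": -0.088}, {"tx": 32, "ty": -36, "tz": 0, "rx": 0, "ry": 0, "rz": -0.088}, {"tx": 32, "ty": -36, "tz": 0, "rx": 0, "ry": 0, "rz": -0.088}, {"tx": 30, "ty": -38, "tz": 0, "rx": 0, "ry": 0, "rz": -0.088}]' --gripper 0.3

```text
time: 1.3
tool_pos: [377.0, 219.0, 406.5]
tcp_rot: [-3.141, -0.0, 2.199]
contact_force: [0.9, 0.4, 0.3]
grip_width: 64.2
finger_force: 0.0
```

carry_out --plan '[{"tx": 24, "ty": -40, "tz": 0, "rx": 0, "ry": 0, "rz": -0.088}, {"tx": 24, "ty": -40, "tz": 0, "rx": 0, "ry": 0, "rz": -0.088}, {"tx": 24, "ty": -40, "tz": 0, "rx": 0, "ry": 0, "rz": -0.088}, {"tx": 24, "ty": -40, "tz": 0, "rx": 0, "ry": 0, "rz": -0.088}, {"tx": 24, "ty": -40, "tz": 0, "rx": 0, "ry": 0, "rz": -0.088}, {"tx": 20, "ty": -42, "tz": 0, "rx": 0, "ry": 0, "rz": -0.088}, {"tx": 5, "ty": -46, "tz": 0, "rx": 0, "ry": 0, "rz": -0.088}, {"tx": 2, "ty": -46, "tz": 0, "rx": 0, "ry": 0, "rz": -0.088}, {"tx": 0, "ty": -46, "tz": 0, "rx": 0, "ry": 0, "rz": -0.088}, {"tx": 0, "ty": -46, "tz": 0, "rx": 0, "ry": 0, "rz": -0.088}, {"tx": 0, "ty": -46, "tz": 0, "rx": 0, "ry": 0, "rz": -0.088}, {"tx": 0, "ty": -46, "tz": 0, "rx": 0, "ry": 0, "rz": -0.088}]'

```text
time: 2.5
tool_pos: [522.7, -299.2, 406.3]
tcp_rot: [-3.141, -0.0, 1.143]
contact_force: [0.5, 0.3, 0.1]
grip_width: 64.4
finger_force: 0.0
```

carry_out --plan '[{"tx": 2, "ty": -35, "tz": -20, "rx": -0.0545, "ry": -0.119, "rz": 0}, {"tx": 0, "ty": 0, "tz": -40, "rx": -0.0545, "ry": -0.119, "rz": 0}, {"tx": 0, "ty": 0, "tz": -45, "rx": 0, "ry": 0, "rz": 0}, {"tx": 0, "ty": 0, "tz": -45, "rx": 0, "ry": 0, "rz": 0}, {"tx": 0, "ty": 0, "tz": -45, "rx": 0, "ry": 0, "rz": 0}, {"tx": 0, "ty": 0, "tz": -40, "rx": 0, "ry": 0, "rz": 0}, {"tx": 0, "ty": 0, "tz": -21, "rx": 0, "ry": 0, "rz": 0}, {"tx": 0, "ty": 0, "tz": 0, "rx": 0, "ry": 0, "rz": 0}]'

```text
time: 3.3
tool_pos: [524.2, -331.3, 155.5]
tcp_rot: [2.918, -0.002, 1.148]
contact_force: [-0.1, 0.2, 0.2]
grip_width: 64.4
finger_force: 0.0
```

```bash
python3 - <<'E'
from h import *
o=bot.get_obs();print(o["tool_pos"],o["tcp_rot"],o["joint_positions"])
r=[]
for n,x,y in(("top",280,160),("scene",240,90)):
    im=cv2.cvtColor(bot.capture(n),cv2.COLOR_RGB2BGR);cv2.imwrite(f"pics/{n}1.png",im)
    r.append(cv2.resize(im[y:y+90,x:x+80],(400,450),interpolation=cv2.INTER_CUBIC))
cv2.imwrite("pics/z1.png",np.hstack(r))
E
```

```text
[ 524.1575711  -331.30510001  155.51297007] [ 2.91796653e+00 -1.86781698e-03  1.14845025e+00] [-0.72201263  0.46213555  1.56909452  0.08598863  0.8987247  -0.34586721]
```

View pics/z1.png

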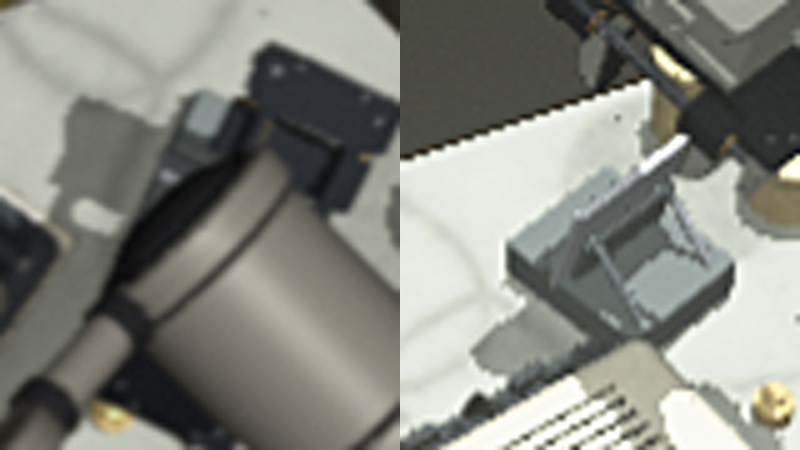

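The scene view shows the plate at its original spot, with its top edge at panel (580,215)–(685,140). The open gripper hovers above it. Next: fix the tilt and descend along the plate axis.

carry_out --plan '[{"tx": 0.5, "ty": -2.5, "tz": -5, "rx": -0.016, "ry": -0.0345, "rz": -0.007}, {"tx": 3.4, "ty": -1.6, "tz": -14, "rx": 0, "ry": 0, "rz": 0}, {"tx": 3.4, "ty": -1.6, "tz": -14, "rx": 0, "ry": 0, "rz": 0}, {"tx": 3.4, "ty": -1.6, "tz": -14, "rx": 0, "ry": 0, "rz": 0}, {"tx": 3.4, "ty": -1.6, "tz": -14, "rx": 0, "ry": 0, "rz": 0}, {"tx": 3.4, "ty": -1.6, "tz": -14, "rx": 0, "ry": 0, "rz": 0}, {"tx": 0, "ty": 0, "tz": 0, "rx": 0, "ry": 0, "rz": 0}]'

```text
time: 4.1
tool_pos: [542.9, -342.6, 81.7]
tcp_rot: [2.876, -0.0, 1.142]
contact_force: [0.1, -0.7, 0.1]
grip_width: 64.1
finger_force: 0.0
```

carry_out --plan '[{"tx": 0, "ty": 0, "tz": 0, "rx": 0, "ry": 0, "rz": 0}, {"tx": 0, "ty": 0, "tz": 0, "rx": 0, "ry": 0, "rz": 0}, {"tx": 0, "ty": 0, "tz": 0, "rx": 0, "ry": 0, "rz": 0}, {"tx": 0, "ty": 0, "tz": 0, "rx": 0, "ry": 0, "rz": 0}, {"tx": 0, "ty": 0, "tz": 0, "rx": 0, "ry": 0, "rz": 0}, {"tx": 0, "ty": 0, "tz": 0, "rx": 0, "ry": 0, "rz": 0}]' --gripper 0.75

```text
time: 4.7
tool_pos: [543.6, -343.5, 85.0]
tcp_rot: [2.872, 0.001, 1.141]
contact_force: [-0.6, 0.2, -0.7]
grip_width: 23.7
finger_force: 0.0
```

carry_out --plan '[{"tx": 0, "ty": 0, "tz": 0, "rx": 0, "ry": 0, "rz": 0}, {"tx": 0, "ty": 0, "tz": 0, "rx": 0, "ry": 0, "rz": 0}, {"tx": 0, "ty": 0, "tz": 0, "rx": 0, "ry": 0, "rz": 0}, {"tx": 0, "ty": 0, "tz": 0, "rx": 0, "ry": 0, "rz": 0}, {"tx": 0, "ty": 0, "tz": 0, "rx": 0, "ry": 0, "rz": 0}]' --gripper 1.0

```text
time: 5.2
tool_pos: [541.8, -342.5, 84.1]
tcp_rot: [2.876, 0.0, 1.142]
contact_force: [-7.5, 1.9, 4.2]
grip_width: 5.9
finger_force: 29.8
```

carry_out --plan '[{"tx": -2.3, "ty": 1.1, "tz": 9.7, "rx": 0, "ry": 0, "rz": 0}, {"tx": -4.7, "ty": 2.2, "tz": 19.3, "rx": 0, "ry": 0, "rz": 0}, {"tx": -7, "ty": 3.2, "tz": 29, "rx": 0, "ry": 0, "rz": 0}, {"tx": -7, "ty": 3.2, "tz": 29, "rx": 0, "ry": 0, "rz": 0}, {"tx": 0, "ty": 0, "tz": 40, "rx": 0, "ry": 0, "rz": 0}, {"tx": 0, "ty": 0, "tz": 45, "rx": 0, "ry": 0, "rz": 0}, {"tx": 0, "ty": 0, "tz": 45, "rx": 0, "ry": 0, "rz": 0}, {"tx": 0, "ty": 0, "tz": 45, "rx": 0, "ry": 0, "rz": 0}, {"tx": 0, "ty": 0, "tz": 40, "rx": 0, "ry": 0, "rz": 0}, {"tx": 0, "ty": 0, "tz": 0, "rx": 0, "ry": 0, "rz": 0}]'

```text
time: 6.2
tool_pos: [523.9, -334.6, 394.9]
tcp_rot: [2.859, 0.005, 1.142]
contact_force: [-0.2, 0.0, -1.4]
grip_width: 5.6
finger_force: 30.0
```

carry_out --plan '[{"tx": -8, "ty": 41.5, "tz": 0, "rx": 0.036, "ry": 0.079, "rz": 0}, {"tx": -8, "ty": 41.5, "tz": 0, "rx": 0.036, "ry": 0.079, "rz": 0}, {"tx": -8, "ty": 41.5, "tz": 0, "rx": 0.037, "ry": 0.08, "rz": 0}, {"tx": -8, "ty": 41.5, "tz": 0, "rx": 0, "ry": 0, "rz": -0.043}, {"tx": -8, "ty": 41.5, "tz": 0, "rx": 0, "ry": 0, "rz": -0.043}, {"tx": -8, "ty": 41.5, "tz": 0, "rx": 0, "ry": 0, "rz": -0.043}, {"tx": -8, "ty": 41.5, "tz": 0, "rx": 0, "ry": 0, "rz": -0.043}, {"tx": -8, "ty": 41.5, "tz": 0, "rx": 0, "ry": 0, "rz": -0.043}, {"tx": -8, "ty": 41.5, "tz": 0, "rx": 0, "ry": 0, "rz": -0.043}, {"tx": -8, "ty": 41.5, "tz": 0, "rx": 0, "ry": 0, "rz": -0.043}, {"tx": -8, "ty": 41.5, "tz": 0, "rx": 0, "ry": 0, "rz": -0.043}, {"tx": -8, "ty": 41.5, "tz": 0, "rx": 0, "ry": 0, "rz": -0.045}]'

```text
time: 7.4
tool_pos: [425.7, 165.9, 386.5]
tcp_rot: [3.134, 0.0, 0.751]
contact_force: [0.3, 0.3, -0.8]
grip_width: 6.1
finger_force: 30.0
```

carry_out --plan '[{"tx": 0, "ty": 0, "tz": -40, "rx": 0, "ry": 0, "rz": 0}, {"tx": 0, "ty": 0, "tz": -45, "rx": 0, "ry": 0, "rz": 0}, {"tx": 0, "ty": 0, "tz": -45, "rx": 0, "ry": 0, "rz": 0}, {"tx": 0, "ty": 0, "tz": -45, "rx": 0, "ry": 0, "rz": 0}, {"tx": 0, "ty": 0, "tz": -40, "rx": 0, "ry": 0, "rz": 0}, {"tx": 0, "ty": 0, "tz": 0, "rx": 0, "ry": 0, "rz": 0}, {"tx": 0, "ty": 0, "tz": 0, "rx": 0, "ry": 0, "rz": 0}]'

```text
time: 8.1
tool_pos: [426.7, 164.4, 172.4]
tcp_rot: [3.134, 0.001, 0.753]
contact_force: [0.1, -0.4, -0.8]
grip_width: 6.2
finger_force: 30.0
```

```bash
python3 - <<'E'
from h import *
o=bot.get_obs();print(o["tool_pos"],o["tcp_rot"],o["joint_positions"])
r=[]
for n,x,y in(("top",113,180),("scene",205,245)):
    im=cv2.cvtColor(bot.capture(n),cv2.COLOR_RGB2BGR);cv2.imwrite(f"pics/{n}2.png",im)
    r.append(cv2.resize(im[y:y+100,x:x+88],(396,450),interpolation=cv2.INTER_CUBIC))
cv2.imwrite("pics/z2.png",np.hstack(r))
E
```

```text
[426.70896026 164.38105556 172.35743107] [3.13392109e+00 1.02008763e-03 7.52677164e-01] [ 0.20483863  0.27449463  1.78643609 -0.00803832  1.07755045  1.02674892]
```

View pics/z2.png

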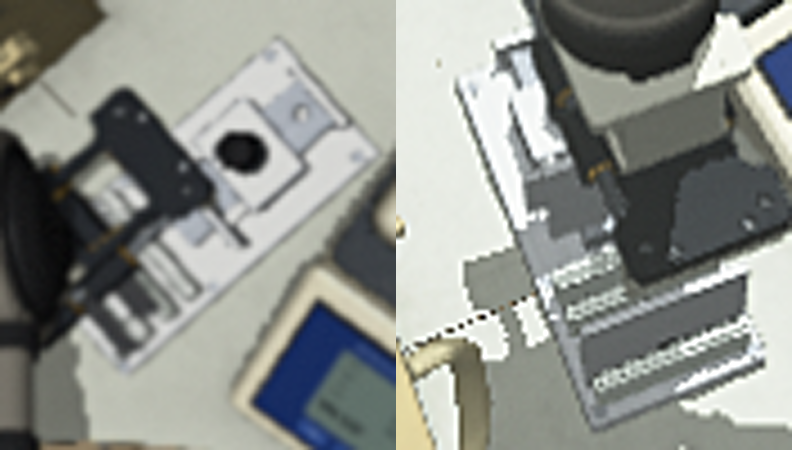

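The views show the gripper over the empty slot, with the stored plate and knob undisturbed. The held plate is hidden by the hand, so I'll descend by feel.

carry_out --plan '[{"tx": 0.8, "ty": -0.8, "tz": -20, "rx": 0, "ry": 0, "rz": 0}, {"tx": 0, "ty": 0, "tz": -25, "rx": 0, "ry": 0, "rz": 0}, {"tx": 0, "ty": 0, "tz": -20, "rx": 0, "ry": 0, "rz": 0}, {"tx": 0, "ty": 0, "tz": -5, "rx": 0, "ry": 0, "rz": 0}, {"tx": 0, "ty": 0, "tz": -4, "rx": 0, "ry": 0, "rz": 0}, {"tx": 0, "ty": 0, "tz": -3, "rx": 0, "ry": 0, "rz": 0}, {"tx": 0, "ty": 0, "tz": 0, "rx": 0, "ry": 0, "rz": 0}]'

```text
time: 8.9
tool_pos: [428.1, 164.0, 95.7]
tcp_rot: [3.133, -0.001, 0.752]
contact_force: [-0.2, 2.0, -0.5]
grip_width: 5.3
finger_force: 30.0
```

```bash
python3 - <<'E'
from h import *
o=bot.get_obs();print(o["tool_pos"],o["tcp_rot"],o["contact_force"],o["moment"])
E
```

```text
[428.06088812 163.97479735  95.68139407] [ 3.13312247e+00 -1.30746334e-03  7.52452524e-01] [-0.1807561   2.03573735 -0.50830595] [ 0.30042356  0.14413657 -0.03375246]
```

carry_out --plan '[{"tx": 0, "ty": 0, "tz": -3, "rx": 0, "ry": 0, "rz": 0}, {"tx": 0, "ty": 0, "tz": -3, "rx": 0, "ry": 0, "rz": 0}, {"tx": 0, "ty": 0, "tz": -3, "rx": 0, "ry": 0, "rz": 0}, {"tx": 0, "ty": 0, "tz": 0, "rx": 0, "ry": 0, "rz": 0}]'

```text
time: 9.3
tool_pos: [429.4, 165.1, 90.3]
tcp_rot: [3.131, -0.007, 0.752]
contact_force: [-9.6, 4.6, 38.5]
grip_width: 5.8
finger_force: 30.1
```

carry_out --plan '[{"tx": 0, "ty": 0, "tz": 6, "rx": 0, "ry": 0, "rz": 0}, {"tx": -1.7, "ty": 1.8, "tz": 0, "rx": 0, "ry": 0, "rz": 0}, {"tx": 0, "ty": 0, "tz": 0, "rx": 0, "ry": 0, "rz": 0}, {"tx": 0, "ty": 0, "tz": -3, "rx": 0, "ry": 0, "rz": 0}, {"tx": 0, "ty": 0, "tz": -3, "rx": 0, "ry": 0, "rz": 0}, {"tx": 0, "ty": 0, "tz": -1, "rx": 0, "ry": 0, "rz": 0}, {"tx": 0, "ty": 0, "tz": 0, "rx": 0, "ry": 0, "rz": 0}]'

```text
time: 10.0
tool_pos: [425.4, 165.2, 84.2]
tcp_rot: [3.134, 0.002, 0.753]
contact_force: [-0.2, -0.1, -1.5]
grip_width: 5.5
finger_force: 30.0
```

carry_out --plan '[{"tx": 0, "ty": 0, "tz": -4, "rx": 0, "ry": 0, "rz": 0}, {"tx": 0, "ty": 0, "tz": -4, "rx": 0, "ry": 0, "rz": 0}, {"tx": 0, "ty": 0, "tz": -3, "rx": 0, "ry": 0, "rz": 0}, {"tx": 0, "ty": 0, "tz": 0, "rx": 0, "ry": 0, "rz": 0}]'

```text
time: 10.4
tool_pos: [425.3, 165.2, 73.2]
tcp_rot: [3.134, 0.002, 0.753]
contact_force: [-0.1, -0.9, -0.8]
grip_width: 5.8
finger_force: 30.0
```

carry_out --plan '[{"tx": 0, "ty": 0, "tz": -2, "rx": 0, "ry": 0, "rz": 0}, {"tx": 0, "ty": 0, "tz": -2, "rx": 0, "ry": 0, "rz": 0}, {"tx": 0, "ty": 0, "tz": -2, "rx": 0, "ry": 0, "rz": 0}, {"tx": 0, "ty": 0, "tz": 0, "rx": 0, "ry": 0, "rz": 0}]'

```text
time: 10.8
tool_pos: [425.5, 165.3, 67.5]
tcp_rot: [3.134, 0.001, 0.753]
contact_force: [-0.4, -0.5, -1.5]
grip_width: 6.0
finger_force: 30.0
```

carry_out --plan '[{"tx": 0, "ty": 0, "tz": -1.5, "rx": 0, "ry": 0, "rz": 0}, {"tx": 0, "ty": 0, "tz": -1.5, "rx": 0, "ry": 0, "rz": 0}, {"tx": 0, "ty": 0, "tz": 0, "rx": 0, "ry": 0, "rz": 0}]'

```text
time: 11.1
tool_pos: [425.7, 165.3, 64.9]
tcp_rot: [3.133, 0.001, 0.753]
contact_force: [-1.4, -0.3, 0.5]
grip_width: 5.8
finger_force: 30.0
```

carry_out --plan '[{"tx": 0, "ty": 0, "tz": -1.5, "rx": 0, "ry": 0, "rz": 0}, {"tx": 0, "ty": 0, "tz": 0, "rx": 0, "ry": 0, "rz": 0}]'

```text
time: 11.3
tool_pos: [425.6, 165.1, 64.6]
tcp_rot: [3.133, 0.001, 0.753]
contact_force: [-6.8, -3.0, 18.3]
grip_width: 6.0
finger_force: 30.0
```

Bottomed out at TCP z of about 64.7. Releasing now with a small opening.

carry_out --plan '[{"tx": 0, "ty": 0, "tz": 0.5, "rx": 0, "ry": 0, "rz": 0}, {"tx": 0, "ty": 0, "tz": 0, "rx": 0, "ry": 0, "rz": 0}, {"tx": 0, "ty": 0, "tz": 0, "rx": 0, "ry": 0, "rz": 0}, {"tx": 0, "ty": 0, "tz": 0, "rx": 0, "ry": 0, "rz": 0}]' --gripper 0.84

```text
time: 11.7
tool_pos: [425.6, 165.3, 63.5]
tcp_rot: [3.134, 0.001, 0.753]
contact_force: [-0.0, 0.5, -0.2]
grip_width: 14.5
finger_force: 0.0
```

carry_out --plan '[{"tx": 0, "ty": 0, "tz": 5, "rx": 0, "ry": 0, "rz": 0}, {"tx": 0, "ty": 0, "tz": 15, "rx": 0, "ry": 0, "rz": 0}, {"tx": 0, "ty": 0, "tz": 30, "rx": 0, "ry": 0, "rz": 0}, {"tx": 0, "ty": 0, "tz": 40, "rx": 0, "ry": 0, "rz": 0}, {"tx": 0, "ty": 0, "tz": 45, "rx": 0, "ry": 0, "rz": 0}, {"tx": 0, "ty": 0, "tz": 45, "rx": 0, "ry": 0, "rz": 0}, {"tx": -36, "ty": -34, "tz": 0, "rx": 0, "ry": 0, "rz": 0}, {"tx": -36, "ty": -34, "tz": 0, "rx": 0, "ry": 0, "rz": 0}, {"tx": 0, "ty": -45, "tz": 0, "rx": 0, "ry": 0, "rz": 0}, {"tx": 0, "ty": -45, "tz": 0, "rx": 0, "ry": 0, "rz": 0}, {"tx": 0, "ty": 0, "tz": 0, "rx": 0, "ry": 0, "rz": 0}]'

```text
time: 12.8
tool_pos: [353.6, 2.9, 244.3]
tcp_rot: [3.131, 0.001, 0.746]
contact_force: [0.4, 1.4, -0.1]
grip_width: 14.6
finger_force: 0.0
```

```bash
python3 - <<'E'
from h import *
o=bot.get_obs();print(o["tool_pos"],o["tcp_rot"],o["joint_positions"])
r=[]
for n,x,y in(("top",113,180),("scene",205,245)):
    im=cv2.cvtColor(bot.capture(n),cv2.COLOR_RGB2BGR);cv2.imwrite(f"pics/{n}3.png",im)
    r.append(cv2.resize(im[y:y+100,x:x+88],(396,450),interpolation=cv2.INTER_CUBIC))
cv2.imwrite("pics/z3.png",np.hstack(r))
E
```

```text
[353.58906154   2.93147426 244.30685099] [3.13147862e+00 1.11955844e-03 7.45578074e-01] [-2.03226457e-01 -1.71250173e-03  1.90172471e+00 -7.20768303e-03
  1.23402085e+00  6.24342175e-01]
```

View pics/z3.png

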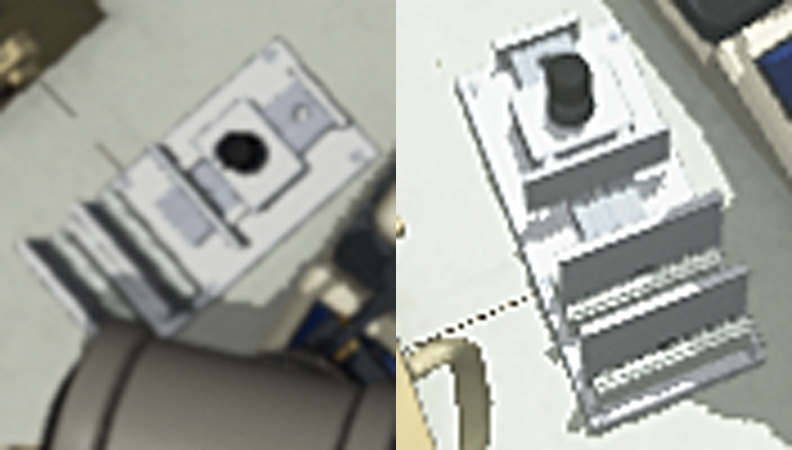

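Both plates stand side by side at equal height, fully seated. The new plate's top is at panel (560,262)–(720,195), and the knob is at (570,85). Next, the knob.

carry_out --plan '[{"tx": 34.3, "ty": 23.1, "tz": 0, "rx": 0, "ry": 0, "rz": 0}, {"tx": 34.3, "ty": 23.1, "tz": 0, "rx": 0, "ry": 0, "rz": 0}, {"tx": 34.3, "ty": 23.2, "tz": 0, "rx": 0, "ry": 0, "rz": 0}, {"tx": 34.3, "ty": 23.2, "tz": 0, "rx": 0, "ry": 0, "rz": 0}, {"tx": 0, "ty": 0, "tz": -40, "rx": 0, "ry": 0, "rz": 0}, {"tx": 0, "ty": 0, "tz": -45, "rx": 0, "ry": 0, "rz": 0}, {"tx": 0, "ty": 0, "tz": -40, "rx": 0, "ry": 0, "rz": 0}, {"tx": 0, "ty": 0, "tz": 0, "rx": 0, "ry": 0, "rz": 0}, {"tx": 0, "ty": 0, "tz": 0, "rx": 0, "ry": 0, "rz": 0}]' --gripper 0.61

```text
time: 13.8
tool_pos: [490.8, 101.3, 119.3]
tcp_rot: [3.134, 0.001, 0.755]
contact_force: [0.1, -0.2, 0.6]
grip_width: 35.7
finger_force: 0.0
```

```bash
python3 - <<'E'
from h import *
o=bot.get_obs();print(o["tool_pos"],o["tcp_rot"],o["joint_positions"])
r=[]
for n,x,y in(("top",113,180),("scene",205,245)):
    im=cv2.cvtColor(bot.capture(n),cv2.COLOR_RGB2BGR);cv2.imwrite(f"pics/{n}4.png",im)
    r.append(cv2.resize(im[y:y+100,x:x+88],(396,450),interpolation=cv2.INTER_CUBIC))
cv2.imwrite("pics/z4.png",np.hstack(r))
E
```

```text
[490.83870086 101.27251838 119.25061169] [3.13438737e+00 1.28732348e-03 7.54681265e-01] [ 0.05450234  0.41489525  1.74244154 -0.00763033  0.98061095  0.87484762]
```

View pics/z4.png

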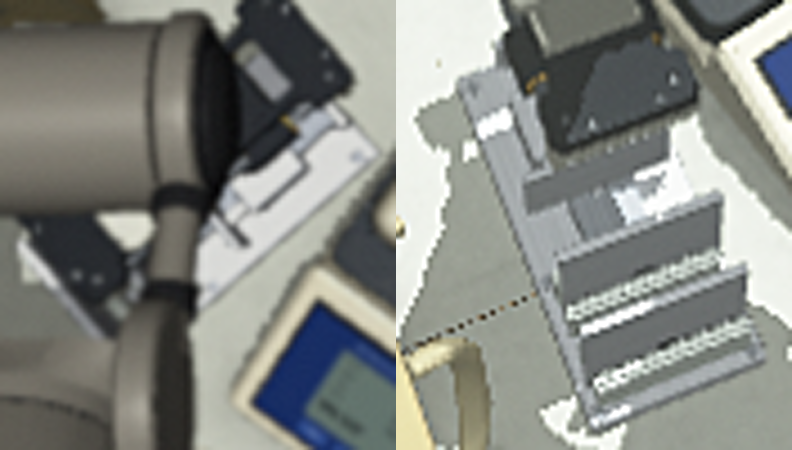

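The hand hovers over the knob, with both plates unchanged. Shift y by -5.8 and descend.

carry_out --plan '[{"tx": 0, "ty": -5.8, "tz": 0, "rx": 0, "ry": 0, "rz": 0}, {"tx": 0, "ty": 0, "tz": 0, "rx": 0, "ry": 0, "rz": 0}, {"tx": 0, "ty": 0, "tz": -15, "rx": 0, "ry": 0, "rz": 0}, {"tx": 0, "ty": 0, "tz": -6, "rx": 0, "ry": 0, "rz": 0}, {"tx": 0, "ty": 0, "tz": -6, "rx": 0, "ry": 0, "rz": 0}, {"tx": 0, "ty": 0, "tz": 0, "rx": 0, "ry": 0, "rz": 0}]'

```text
time: 14.5
tool_pos: [490.5, 94.0, 91.3]
tcp_rot: [3.134, 0.002, 0.752]
contact_force: [0.0, 0.8, 0.5]
grip_width: 35.8
finger_force: 0.0
```

carry_out --plan '[{"tx": 0, "ty": 0, "tz": -8, "rx": 0, "ry": 0, "rz": 0}, {"tx": 0, "ty": 0, "tz": -8, "rx": 0, "ry": 0, "rz": 0}, {"tx": 0, "ty": 0, "tz": -5, "rx": 0, "ry": 0, "rz": 0}, {"tx": 0, "ty": 0, "tz": 0, "rx": 0, "ry": 0, "rz": 0}, {"tx": 0, "ty": 0, "tz": 0, "rx": 0, "ry": 0, "rz": 0}]'

```text
time: 15.0
tool_pos: [490.8, 94.1, 70.6]
tcp_rot: [3.134, 0.001, 0.753]
contact_force: [-0.3, 0.5, 0.4]
grip_width: 35.8
finger_force: 0.0
```

carry_out --plan '[{"tx": 0, "ty": 0, "tz": 0, "rx": 0, "ry": 0, "rz": 0}, {"tx": 0, "ty": 0, "tz": 0, "rx": 0, "ry": 0, "rz": 0}, {"tx": 0, "ty": 0, "tz": 0, "rx": 0, "ry": 0, "rz": 0}, {"tx": 0, "ty": 0, "tz": 0, "rx": 0, "ry": 0, "rz": 0}, {"tx": 0, "ty": 0, "tz": 0, "rx": 0, "ry": 0, "rz": 0}]' --gripper 1.0

```text
time: 15.5
tool_pos: [491.0, 94.2, 71.0]
tcp_rot: [3.134, 0.0, 0.753]
contact_force: [-0.6, 1.3, 1.5]
grip_width: 23.8
finger_force: 30.0
```

carry_out --plan '[{"tx": 0, "ty": 0, "tz": 4, "rx": 0, "ry": 0, "rz": 0}, {"tx": 0, "ty": 0, "tz": 4, "rx": 0, "ry": 0, "rz": 0}, {"tx": 0, "ty": 0, "tz": 3, "rx": 0, "ry": 0, "rz": 0}, {"tx": 0, "ty": 0, "tz": 0, "rx": 0, "ry": 0, "rz": 0}, {"tx": 0, "ty": 0, "tz": 0, "rx": 0, "ry": 0, "rz": 0}]'

```text
time: 16.0
tool_pos: [490.9, 94.2, 81.7]
tcp_rot: [3.134, 0.001, 0.753]
contact_force: [2.3, 1.3, -6.4]
grip_width: 23.9
finger_force: 30.0
```

carry_out --plan '[{"tx": -3.4, "ty": 3.65, "tz": 0, "rx": 0, "ry": 0, "rz": 0}, {"tx": -3.4, "ty": 3.65, "tz": 0, "rx": 0, "ry": 0, "rz": 0}, {"tx": -3.4, "ty": 3.65, "tz": 0, "rx": 0, "ry": 0, "rz": 0}, {"tx": -3.4, "ty": 3.65, "tz": 0, "rx": 0, "ry": 0, "rz": 0}, {"tx": -3.4, "ty": 3.65, "tz": 0, "rx": 0, "ry": 0, "rz": 0}, {"tx": -3.4, "ty": 3.65, "tz": 0, "rx": 0, "ry": 0, "rz": 0}, {"tx": -3.4, "ty": 3.65, "tz": 0, "rx": 0, "ry": 0, "rz": 0}, {"tx": -3.4, "ty": 3.65, "tz": 0, "rx": 0, "ry": 0, "rz": 0}, {"tx": 0, "ty": 0, "tz": 0, "rx": 0, "ry": 0, "rz": 0}, {"tx": 0, "ty": 0, "tz": 0, "rx": 0, "ry": 0, "rz": 0}]'

```text
time: 17.0
tool_pos: [463.1, 123.7, 81.7]
tcp_rot: [3.135, 0.001, 0.753]
contact_force: [0.5, 3.0, -6.2]
grip_width: 23.6
finger_force: 30.0
```

carry_out --plan '[{"tx": 0, "ty": 0, "tz": -3, "rx": 0, "ry": 0, "rz": 0}, {"tx": 0, "ty": 0, "tz": -3, "rx": 0, "ry": 0, "rz": 0}, {"tx": 0, "ty": 0, "tz": -2, "rx": 0, "ry": 0, "rz": 0}, {"tx": 0, "ty": 0, "tz": 0, "rx": 0, "ry": 0, "rz": 0}]'

```text
time: 17.4
tool_pos: [463.6, 123.3, 73.4]
tcp_rot: [3.134, 0.001, 0.753]
contact_force: [1.1, 2.3, -6.1]
grip_width: 24.0
finger_force: 30.0
```

carry_out --plan '[{"tx": 0, "ty": 0, "tz": -1.5, "rx": 0, "ry": 0, "rz": 0}, {"tx": 0, "ty": 0, "tz": -1.5, "rx": 0, "ry": 0, "rz": 0}, {"tx": 0, "ty": 0, "tz": -0.5, "rx": 0, "ry": 0, "rz": 0}, {"tx": 0, "ty": 0, "tz": 0, "rx": 0, "ry": 0, "rz": 0}, {"tx": 0, "ty": 0, "tz": 0, "rx": 0, "ry": 0, "rz": 0}, {"tx": 0, "ty": 0, "tz": 0, "rx": 0, "ry": 0, "rz": 0}]'

```text
time: 18.0
tool_pos: [464.0, 123.2, 70.9]
tcp_rot: [3.133, 0.0, 0.753]
contact_force: [-2.3, -0.4, 5.7]
grip_width: 23.7
finger_force: 30.0
```

```bash
python3 - <<'E'
from h import *
o=bot.get_obs();print(o["time"],o["tool_pos"],o["contact_force"],o["finger_force"])
im=cv2.cvtColor(bot.capture("scene"),cv2.COLOR_RGB2BGR)
cv2.imwrite("pics/z5.png",cv2.resize(im[220:350,180:320],(560,520),interpolation=cv2.INTER_CUBIC))
E
```

```text
18.0 [463.95488306 123.15187933  70.90125659] [-2.33040955 -0.36069717  5.68793281] 30.000944808125496
```

View pics/z5.png

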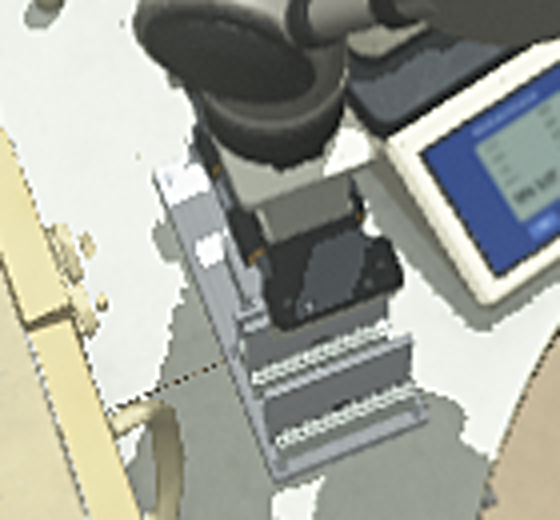

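Both plates stand upright and parallel, around panel (320,330) and (340,380), and the hand holds the knob at its new place. Handing in.

```bash
python3 -c "
from plant import bot
print(bot.close_job())"
```

```text
the job is handed in; nothing more can be done
None
```

I stood the plate fully down in the empty slot and let go of it, then moved the stop one hole towards the plates with its pin home and the knob still gripped; the job was handed in at 18 s, and `close_job()` returned no verdict.

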